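# Sort a bead box into a tight row

## Task

Put the yellow bead box into the tray's row of bead boxes, upright on the tray's floor, directly beside the red box on the side towards the sliding metal bookend: slide the neighbours apart to make room, and lower it in without dropping it or forcing it down on the others. Then push the bookend back until the row is snug and presses the sprung end plate in by about 3 mm, gently: the thin plastic boxes must not be squeezed hard, so never press the end plate nearly to its stop. Leave the things around the tray as they are.

Things in the scene. Friction and masses are not known exactly. Their poses are not given: they have to be found in the camera images.
- tray: shallow wooden tray fixed to the table, 280 mm long (y), 72 mm wide (x); origin at the centre of its underside. Floor 6 mm above the table. Along each long side a lip 12 mm above the table, 56 mm apart inside; above the lips the sides are open, so boxes can be pinched front and back from above. The row runs along y from the end plate (face at y = -125 mm) to the bookend on the +y side.
- end_plate: upright wooden end plate, 50 mm wide, 10 mm thick, 70 mm tall, that the row stands against; sprung, it can be pressed in along the tray's -y; origin at the foot of its inner face, at tray y = -125 mm when not pressed; axes as the tray's.
- bookend (a joint): travel in m of the dark steel bookend along the tray's +y. 0: inner face 120 mm from the end plate (four boxes just fill the row); 0.030: five boxes just fill it; 0.038: hard stop. Slides stiffly: about 7 N of friction, plus 0.5 to 1.1 N per box pushed along; stays where it is left. Starts 1.5 to 6 mm open.
- end_spring (a joint): how far in m the end plate is pressed in along the tray's -y by the row: 0 = not pressed (as at the start), 0.007 = its stop. The spring needs about 2 N to begin to move and 1.5 N more for each mm (3 mm: 6.5 N).
- bookend_plate: the bookend's upright dark steel plate, 12 mm thick (y, along the row), 54 mm wide (x, across the tray), 80 mm tall; its top is 86 mm above the table. Origin at the centre of its underside, 6 mm above the table; axes as the tray's. Its inner face is 6 mm from the origin towards the row. A foot 8 mm high reaches 40 mm outwards from it.
- red_box: red bead box standing upright: 50 mm deep (its x), 30 mm thick (its y, along the row), 95 mm tall; about 0.12 kg; origin at the centre of its underside, z up. In the row; first, second or third from the end plate.
- blue_box: blue bead box standing upright: 50 mm deep (its x), 30 mm thick (its y, along the row), 95 mm tall; about 0.12 kg; origin at the centre of its underside, z up. In the row.
- green_box: green bead box standing upright: 50 mm deep (its x), 30 mm thick (its y, along the row), 95 mm tall; about 0.12 kg; origin at the centre of its underside, z up. In the row.
- white_box: white bead box standing upright: 50 mm deep (its x), 30 mm thick (its y, along the row), 95 mm tall; about 0.12 kg; origin at the centre of its underside, z up. In the row.
- yellow_box: yellow bead box standing upright: 50 mm deep (its x), 30 mm thick (its y, along the row), 95 mm tall; about 0.12 kg; origin at the centre of its underside, z up. At the start it stands alone on the table.
- tape_roll: bystander: roll of orange tape lying flat, 90 mm across, 20 mm high
- glue: bystander: white glue bottle, 48 mm across, 110 mm tall
- beaker: bystander: clear plastic cup, 68 mm across, 90 mm tall
- reindeer: bystander: small wooden reindeer figure, about 80 mm wide and 96 mm tall
- paper_punch: bystander: green and black craft punch, 90 x 50 x 45 mm
- brush: bystander: paint brush lying flat, 180 mm long

How it is judged:
By the outcome, as a careful person would: the job done as asked, in the order asked, and still so for the second after the job is handed in, with the robot touching nothing.
It also fails if it takes over 72 s, if anything falls off the work surface, if the arm or the gripper's body presses on something with over 40 N, if the wrist force passes 120 N, or if a joint passes its speed limit or range.

## Robot

A 6-joint arm with a two-finger parallel gripper is mounted at the origin on the work surface. World frame = base frame: x ahead of the robot, y to its left, z up, the work surface at z = 0. Lengths are in m, angles in rad, forces in N, time in s.
With the tool pointing down it reaches from about 0.375 to 0.9 m from the base axis. Payload 3.1 kg.
Tool frame: the origin (TCP) lies midway between the tips of the shut fingers; the grasp point (between the pads) lies 19 mm behind it; z points along the fingers, y is the line along which they close (so a half turn about z gives the same grasp; the last joint's range is limited). The gripper opens to 87 mm and grips with 3 to 60 N. Pads are 19 mm wide; open, the fingers measure 117 mm over their backs; the gripper's body (75 mm by 190 mm) begins 51 mm behind the grasp point.
Start: joints at [-1.478, 0.527, 1.433, -0, 1.181, -0.178], TCP at [0.167, -0.602, 0.223] pointing down, gripper open.
Joint ranges: [-3.08, 3.08], [-0.75, 2.2], [0.22, 2.44], [-1.43, 4.57], [0, 2.65], [-2.85, 2.85]. Speed limits (rad/s): [2.79, 2.79, 3.14, 3.14, 3.14, 3.14].

## Interface

Orientations are given as a unit quaternion [x, y, z, w].
In Python, from rig import get_obs, cams, job gives the robot as it stands.
- The arm moves only by the tool servo_tool, never from a script. Its argument "moves" is text: rows parted by semicolons, each of 5 numbers parted by spaces: the shift along the tool's x, y, z in m, then the turn about the tool's z in degrees, then the finger opening in m, from 0 to 0.087. In form: dx dy dz spin claw; .... A call has 1 to 10 rows; each row is the pose to reach, as a shift and turn from the pose commanded when the call began, along the tool's axes at that moment; what a row does not reach only later rows make up. A row lasts 1/12 s, in which the tool goes at most 41.7 mm and 7.16 degrees, less where a joint would pass 70% of its speed; a pose out of reach is approached as far as the arm can. A call with a gripper value outside its range is refused whole. The fingers move at their own pace and stop on an object; "grip_force" is the grip in N (left out, the last holds). Time passes only in rows, so rows that repeat a pose let the fingers close. It gives the time, the measured TCP pose, the force, the opening and the grip force at its end, in the units of the state.
- get_obs(): the state, without advancing time (a new reading comes with each control period).
- cams.camera(name): name is "scene" or "top"; returns the picture (384x512x3 uint8, blue, green, red); there is no depth.
- cams.camera_model(name): a dict with "fx", "fy", "cx", "cy" (pixels), "dist" ([k1, k2, p1, p2, k3] as OpenCV has them; the pictures are not rectified), "R" (3x3) and "t" (3): a world point X has camera coordinates R X + t. Camera axes: x right, y down, z forward; pixel columns grow to the right and rows downward; lengths in m; the calibration is good to about 2 mm. A picture is of the moment at which its call begins. camera_model takes no time and is no camera call.
- job.hand_in(): hands the job in; it is judged then, once.
The state is a dict: "time": time; "q": joint angles; "joint_velocities": joint speeds; "joint_torque": joint torques, N m; "position": TCP position; "tool_rot": TCP orientation; "ft_force": force on the tool from outside, world axes, zero at the start; "moment": the same for the moment, N m; "grip_width": finger opening in m; "grip_force": force on a finger pad.
Only numpy, scipy, OpenCV 4.12 (cv2) and the standard library are available. Lean on these libraries where they do the work, as an engineer would, in place of code of your own. Each camera call takes 0.05 s, during which the arm holds its last target. There are 200 camera calls.

## Working session

There is one attempt and no reset: what is moved stays moved. The work goes in short steps, Python scripts to look and compute and a tool call to move; the robot and the scene stay as the last step left them, time stands still between calls to the robot, and variables do not carry over. Pictures are saved under pics/ and viewed, at most 10 in all, crops included, and the job is handed in when it is done.

Besides the shell and the picture viewer there is one more tool, called by a JSON object that holds its "method" and its "body", one argument or row to a line. servo_tool: Moves the arm, as the interface text tells. Its arguments: {"type":"object","properties":{"moves":{"type":"string"},"grip_force":{"type":"number"}},"required":["moves"]}

```bash
mkdir -p pics; ls; python3 - <<'E'
from rig import get_obs,cams
import cv2,numpy as np
o=get_obs();print({k:np.round(v,3) for k,v in o.items()})
for n in("scene","top"):
    cv2.imwrite(f"pics/{n}0.png",cams.camera(n)); m=cams.camera_model(n)
    R,t=np.array(m["R"]),np.array(m["t"]);print(n,-R.T@t,R[2],m["fx"],m["dist"])
E
```

```text
pics
{'time': np.float64(0.0), 'q': array([-1.479,  0.528,  1.434, -0.   ,  1.181, -0.178]), 'joint_velocities': array([ 0.001, -0.001,  0.002,  0.   ,  0.   ,  0.   ]), 'joint_torque': array([ 1.0000e-03, -4.4003e+01, -1.7660e+01,  6.3000e-02,  5.8000e-02,
       -0.0000e+00]), 'position': array([ 0.167, -0.601,  0.222]), 'tool_rot': array([ 0.991,  0.135,  0.   , -0.001]), 'ft_force': array([ 0.41 , -0.697,  0.485]), 'moment': array([-0.007,  0.023, -0.031]), 'grip_force': np.float64(0.0), 'grip_width': np.float64(0.087)}
scene [1.78376699 0.05328106 0.82572174] [-0.83279372 -0.045183   -0.55173646] 479.90389902172825 [-0.04151715  0.          0.          0.          0.        ]
top [0.44992512 0.01142402 1.2774492 ] [ 0.14004016 -0.00313549 -0.99014086] 413.4139074311867 [-0.0142471  0.         0.         0.         0.       ]
```

View pics/scene0.png

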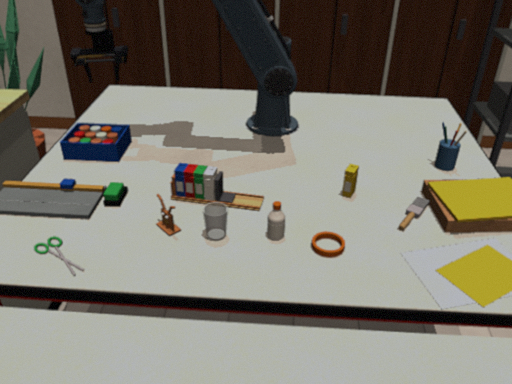

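View pics/top0.png

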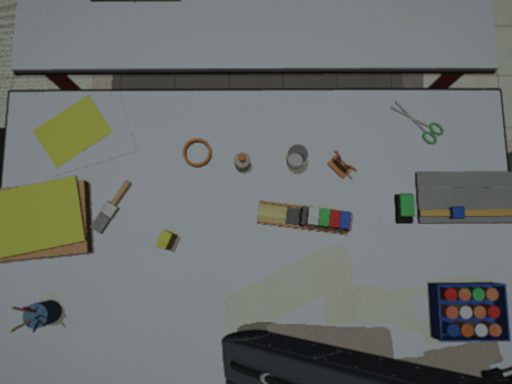

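The scene picture shows the row, left to right, as blue (183,180), red (192,182), green (202,183), white (212,184), then the bookend (at about 222,186). The yellow box is at (350,180). In the top picture the row is at (345..290,217) and yellow at (167,240). Red is second from the end plate, so yellow goes between red and green. I'll look closer.

```bash
cat > h.py <<'E'
import cv2,numpy as np
from rig import get_obs,cams
def model(n):
    m=cams.camera_model(n);K=np.array([[m["fx"],0,m["cx"]],[0,m["fy"],m["cy"]],[0,0,1]])
    return K,np.array(m["dist"],float),np.array(m["R"]),np.array(m["t"])
def ray(n,uv):
    K,d,R,t=model(n);p=cv2.undistortPoints(np.array(uv,float).reshape(-1,1,2),K,d)[:,0]
    return -R.T@t,np.c_[p,np.ones(len(p))]@R
def plane(n,uv,z):
    c,v=ray(n,uv);return c+v*((z-c[2])/v[:,2])[:,None]
def proj(n,X):
    K,d,R,t=model(n);return cv2.projectPoints(np.array(X,float).reshape(-1,1,3),cv2.Rodrigues(R)[0],t,K,d)[0][:,0]
def crop(img,u0,v0,w,h,s):return cv2.resize(img[v0:v0+h,u0:u0+w],None,fx=s,fy=s,interpolation=cv2.INTER_CUBIC)
E
python3 - <<'E'
import cv2,numpy as np
from h import crop
t=cv2.imread("pics/top0.png");s=cv2.imread("pics/scene0.png")
a=crop(t,250,192,110,50,7);b=np.hstack([crop(t,150,224,35,34,7),crop(s,335,160,30,42,5.7)[:238]]) if 0 else crop(t,150,224,35,34,7)
c=crop(s,165,155,70,60,4)
H=np.zeros((600,800,3),np.uint8);H[:350,:770]=a;H[355:593,:245]=b;H[355:595,250:530]=c;d=crop(s,335,160,30,42,5.7);H[355:355+d.shape[0],540:540+d.shape[1]]=d
cv2.imwrite("pics/c1.png",H)
E
```

```text
(no output)
```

View pics/c1.png

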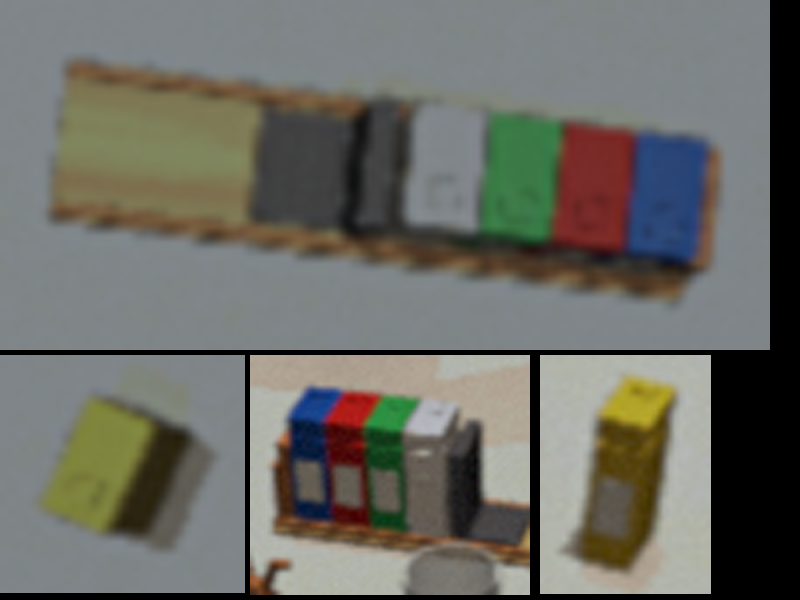

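The close-up shows the tops of the boxes in contact, white at crop (445,165), green (520,175), red (597,185) and blue (667,195). The bookend plate is at (380,165) and the yellow top at (100,465) in the lower-left crop. The next step is to measure them.

```bash
cat >> h.py <<'E'
def masks(img,s=4):
    big=cv2.resize(img,None,fx=s,fy=s,interpolation=cv2.INTER_CUBIC);hsv=cv2.cvtColor(cv2.GaussianBlur(big,(5,5),0),cv2.COLOR_BGR2HSV)
    h,S,v=cv2.split(hsv)
    return dict(red=((h<8)|(h>172))&(S>150)&(v>80),blue=(h>100)&(h<125)&(S>120)&(v>110),green=(h>50)&(h<75)&(S>110)&(v>100),yellow=(h>22)&(h<35)&(S>100)&(v>115)),hsv
def tops(img,n,rois,zs,s=4):
    M,_=masks(img,s);out={}
    for k,(u0,v0,u1,v1) in rois.items():
        m=np.zeros_like(M[k],np.uint8);m[v0*s:v1*s,u0*s:u1*s]=M[k][v0*s:v1*s,u0*s:u1*s]
        c=max(cv2.findContours(m,cv2.RETR_EXTERNAL,cv2.CHAIN_APPROX_NONE)[0],key=cv2.contourArea)
        P=plane(n,(c[:,0]+.5)/s-.5,zs[k])[:,:2]
        (cx,cy),(w,h),a=cv2.minAreaRect((P*1000).astype(np.float32))
        out[k]=np.round([cx,cy,w,h,a],1)
    return out
E
python3 - <<'E'
from h import *
t=cv2.imread("pics/top0.png")
r=(295,195,360,245)
print(tops(t,"top",dict(red=r,blue=r,green=r,yellow=(150,224,190,262)),dict(red=.101,blue=.101,green=.101,yellow=.095)))
print("lip corners",plane("top",[(259.3,200.6),(257.1,222.7),(347.9,234.1)],.012).round(4))
# top face corners by eye: row, z .101 : white far-left, white near-left, blue far-right, blue near-right
f=lambda x,y:(250+(x+.5)/7-.5,192+(y+.5)/7-.5)
print("row",plane("top",[f(415,103),f(405,230),f(712,143),f(697,262)],.101).round(4))
print("plate top",plane("top",[f(370,98),f(408,103),f(355,225),f(395,232)],.086).round(4))
g=lambda x,y:(150+(x+.5)/7-.5,224+(y+.5)/7-.5)
print("yel",plane("top",[g(95,397),g(157,424),g(108,532),g(42,508)] if 0 else [g(95,42),g(157,69),g(108,177),g(42,153)],.095).round(4))
E
```

```text
{'red': array([ 546.2, -222.3,   27.9,   47.6,   82.8]), 'blue': array([ 543.6, -252.3,   26. ,   46. ,   81.9]), 'green': array([ 551.1, -192.6,   26.9,   46.6,   82. ]), 'yellow': array([490. , 265.2,  26.4,  47.1,  66.7])}
lip corners [[ 0.61   -0.0099  0.012 ]
 [ 0.5418 -0.0027  0.012 ]
 [ 0.5057 -0.2799  0.012 ]]
row [[ 0.5817 -0.1502  0.101 ]
 [ 0.5298 -0.145   0.101 ]
 [ 0.5647 -0.2714  0.101 ]
 [ 0.5162 -0.2634  0.101 ]]
plate top [[ 0.5856 -0.1337  0.086 ]
 [ 0.5834 -0.1494  0.086 ]
 [ 0.5329 -0.1264  0.086 ]
 [ 0.53   -0.1428  0.086 ]]
yel [[0.5174 0.2666 0.095 ]
 [0.5063 0.241  0.095 ]
 [0.4627 0.2599 0.095 ]
 [0.4725 0.287  0.095 ]]
```

```bash
cat > go.py <<'E'
import sys,numpy as np
from scipy.spatial.transform import Rotation as Ro
from rig import get_obs
# usage: go.py x y z yaw_deg(of tool y axis, world, mod 180)
def need(x,y,z,a):
    o=get_obs();R=Ro.from_quat(o["tool_rot"]).as_matrix();d=R.T@(np.array([x,y,z])-o["position"])
    cur=np.degrees(np.arctan2(R[1,1],R[0,1]));s=-((a-cur+90)%180-90)
    print("t %.2f"%o["time"],"pos",o["position"].round(4),"yaw %.2f"%cur,"tilt",R[2,2].round(4),"q6 %.2f"%o["q"][5],"F",o["ft_force"].round(2),"w %.4f"%o["grip_width"])
    print("tool move",d.round(4),"spin %.1f"%s)
if __name__=="__main__":need(*map(float,sys.argv[1:5]))
E
python3 go.py .551 -.1926 .15 -7.3
```

```text
t 0.10 pos [ 0.1672 -0.6015  0.2217] yaw -74.48 tilt -1.0 q6 -0.18 F [ 0.52 -0.2   0.02] w 0.0867
tool move [ 0.4792 -0.2912  0.0724] spin -67.2
```

{"method": "servo_tool", "body": {
  "moves": "0.035 -0.021 0 -7 0.087; 0.07 -0.042 0 -14 0.087; 0.105 -0.063 0 -21 0.087; 0.14 -0.085 0 -28 0.087; 0.175 -0.106 0 -35 0.087; 0.21 -0.127 0 -42 0.087; 0.245 -0.148 0 -49 0.087; 0.28 -0.169 0 -56 0.087; 0.315 -0.19 0 -63 0.087; 0.35 -0.211 0 -67.2 0.087",
  "grip_force": 25
}}

```text
time: 0.93
position: [0.4488, -0.3034, 0.2223]
tool_rot: [0.749, 0.663, -0.0, -0.0]
ft_force: [0.1, 0.1, 0.2]
grip_width: 0.0868
grip_force: 0.0
```

```bash
python3 go.py .551 -.1926 .13 -7.3
```

```text
t 0.93 pos [ 0.4488 -0.3034  0.2223] yaw -6.99 tilt -1.0 q6 -0.68 F [0.11 0.15 0.23] w 0.0868
tool move [0.1223 0.088  0.0923] spin 0.3
```

{"method": "servo_tool", "body": {
  "moves": "0.03 0.022 0 0 0.087; 0.06 0.044 0 0 0.087; 0.09 0.066 0.02 0 0.087; 0.122 0.088 0.05 0 0.087; 0.122 0.088 0.09 0 0.087; 0.122 0.088 0.092 0 0.087; 0.122 0.088 0.092 0 0.087; 0.122 0.088 0.092 0 0.087"
}}

```text
time: 1.6
position: [0.5505, -0.196, 0.1308]
tool_rot: [0.751, 0.661, -0.0, -0.0]
ft_force: [0.3, -0.4, 0.9]
grip_width: 0.0871
grip_force: 0.0
```

```bash
python3 go.py .551 -.1926 .048 -7.3; python3 - <<'E'
from h import *
t=cams.camera("top");s=cams.camera("scene");H=np.zeros((600,800,3),np.uint8)
H[:350,:770]=crop(t,250,192,110,50,7);c=crop(s,165,130,80,60,4);H[355:595,:320]=c
cv2.imwrite("pics/c2.png",H)
E
```

```text
t 1.60 pos [ 0.5505 -0.196   0.1308] yaw -7.31 tilt -1.0 q6 -0.41 F [ 0.33 -0.39  0.86] w 0.0871
tool move [0.0034 0.0001 0.0828] spin -0.0
```

View pics/c2.png

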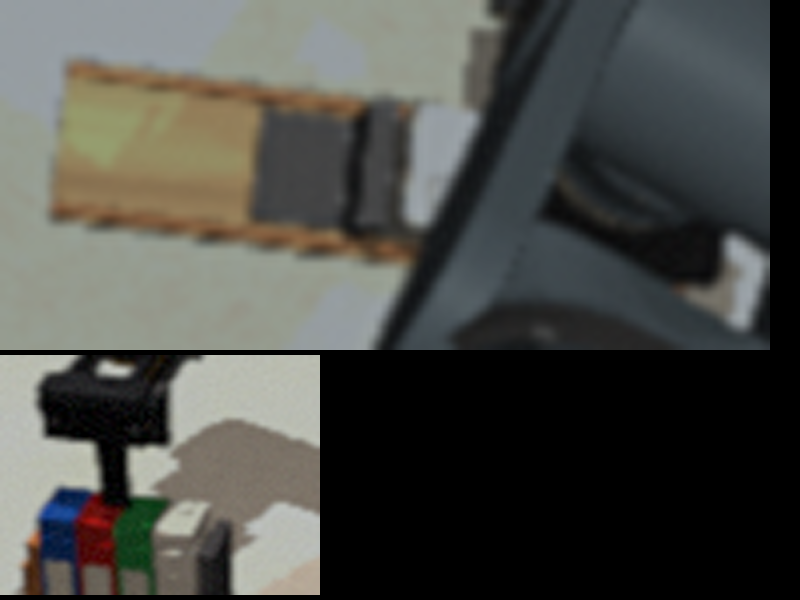

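The scene crop shows the front finger at crop x≈115 and the green front face at x 117–155. I'll check this against the projections.

```bash
python3 - <<'E'
from h import *
print(((proj("scene",[(.6016,-.2025,.131),(.5758,-.1958,.101),(.571,-.2257,.101)])-[165,130])*4).round(1))
E
```

```text
[[115.9 153.7]
 [133.5 171.9]
 [ 94.7 166.7]]
```

The finger's predicted column of 116 matches what I see, and green is at 134–136, so the calibration holds. I'll descend, pinch green, then slide.

{"method": "servo_tool", "body": {
  "moves": "0.0045 0 0.02 0 0.087; 0.0045 0 0.05 0 0.087; 0.0045 0 0.075 0 0.087; 0.0045 0 0.083 0 0.087; 0.0045 0 0.083 0 0.06; 0.0045 0 0.083 0 0.045; 0.0045 0 0.083 0 0.045; 0.0045 0 0.083 0 0.045; 0.0045 0 0.083 0 0.045; 0.0045 0 0.083 0 0.045"
}}

```text
time: 2.53
position: [0.5519, -0.1912, 0.0486]
tool_rot: [0.751, 0.661, 0.0, 0.001]
ft_force: [-0.6, -0.4, 0.3]
grip_width: 0.055
grip_force: 0.0
```

```bash
python3 go.py .551 -.1926 .048 -7.3
```

```text
t 2.53 pos [ 0.5519 -0.1912  0.0486] yaw -7.28 tilt -1.0 q6 -0.40 F [-0.6  -0.37  0.25] w 0.0550
tool move [-0.0015 -0.0007  0.0006] spin 0.0
```

Still closing; I'll let it finish, then slide 10 mm.

{"method": "servo_tool", "body": {
  "moves": "0 0 0 0 0.045; 0 0 0 0 0.045; 0 0 0 0 0.045; 0 0 0 0 0.045; 0.002 0 0 0 0.045; 0.004 0 0 0 0.045; 0.006 0 0 0 0.045; 0.008 0 0 0 0.045; 0.01 0 0 0 0.045; 0.01 0 0 0 0.045"
}}

```text
time: 3.37
position: [0.5535, -0.1842, 0.0484]
tool_rot: [0.75, 0.661, -0.001, 0.003]
ft_force: [-2.6, -9.5, 4.4]
grip_width: 0.0497
grip_force: 25.0
```

{"method": "servo_tool", "body": {
  "moves": "0.002 0 0 0 0.045; 0.004 0 0 0 0.045; 0.007 0 0 0 0.045; 0.009 0 0 0 0.045; 0.011 0 0 0 0.045; 0.013 0 0 0 0.045; 0.016 0 0 0 0.045; 0.018 0 0 0 0.045; 0.02 0 0 0 0.045; 0.02 0 0 0 0.045"
}}

```text
time: 4.2
position: [0.5561, -0.1646, 0.0483]
tool_rot: [0.75, 0.661, -0.001, 0.003]
ft_force: [-2.1, -9.6, 4.7]
grip_width: 0.0498
grip_force: 25.0
```

```bash
python3 go.py .5519 -.1912 .048 -7.3
```

```text
t 4.20 pos [ 0.5561 -0.1646  0.0483] yaw -7.22 tilt -1.0 q6 -0.35 F [-2.09 -9.6   4.73] w 0.0498
tool move [-0.027  -0.0008  0.0005] spin 0.1
```

{"method": "servo_tool", "body": {
  "moves": "0.002 0 0 0 0.045; 0.004 0 0 0 0.045; 0.006 0 0 0 0.045; 0.008 0 0 0 0.045; 0.009 0 0 0 0.045; 0.010 0 0 0 0.045; 0.011 0 0 0 0.045; 0.012 0 0 0 0.045; 0.012 0 0 0 0.045; 0.012 0 0 0 0.045"
}}

```text
time: 5.03
position: [0.5575, -0.1544, 0.0484]
tool_rot: [0.75, 0.661, -0.002, 0.004]
ft_force: [-3.0, -15.3, 4.8]
grip_width: 0.0498
grip_force: 25.0
```

```bash
python3 go.py .5519 -.1912 .048 -7.3
```

```text
t 5.03 pos [ 0.5575 -0.1544  0.0484] yaw -7.22 tilt -1.0 q6 -0.33 F [ -3.   -15.29   4.77] w 0.0498
tool move [-0.0372 -0.0009  0.0007] spin 0.1
```

The bookend is at its stop: the force rose to 15 N and the total slide is 37 mm. I'll relax, release and go up.

{"method": "servo_tool", "body": {
  "moves": "-0.003 0 0 0 0.045; -0.004 0 0 0 0.045; -0.004 0 0 0 0.06; -0.004 0 0 0 0.087; -0.004 0 0 0 0.087; -0.004 0 0 0 0.087; -0.004 0 0 0 0.087; -0.004 0 -0.03 0 0.087; -0.004 0 -0.07 0 0.087; -0.004 0 -0.11 0 0.087"
}}

```text
time: 5.87
position: [0.5549, -0.1524, 0.1572]
tool_rot: [0.751, 0.661, -0.001, -0.002]
ft_force: [0.9, -0.1, -0.1]
grip_width: 0.0861
grip_force: 0.0
```

```bash
python3 go.py .489 .266 .16 -24
```

```text
t 5.87 pos [ 0.5549 -0.1524  0.1572] yaw -7.28 tilt -1.0 q6 -0.34 F [ 0.85 -0.11 -0.11] w 0.0861
tool move [ 0.4067 -0.1183 -0.0016] spin 16.7
```

{"method": "servo_tool", "body": {
  "moves": "0.039 -0.011 -0.005 2 0.087; 0.077 -0.022 -0.005 5 0.087; 0.116 -0.033 -0.005 8 0.087; 0.155 -0.045 -0.005 11 0.087; 0.194 -0.056 -0.005 14 0.087; 0.233 -0.067 -0.005 16.7 0.087; 0.272 -0.078 -0.005 16.7 0.087; 0.311 -0.09 -0.005 16.7 0.087; 0.35 -0.101 -0.005 16.7 0.087; 0.38 -0.11 -0.005 16.7 0.087"
}}

```text
time: 6.7
position: [0.4938, 0.2406, 0.1624]
tool_rot: [0.838, 0.545, -0.0, -0.0]
ft_force: [0.4, 0.9, 0.3]
grip_width: 0.0869
grip_force: 0.0
```

```bash
python3 go.py .489 .266 .13 -24; python3 - <<'E'
from h import *
t=cams.camera("top");s=cams.camera("scene");H=np.zeros((600,800,3),np.uint8)
H[:350,:770]=crop(t,250,192,110,50,7);H[355:595,:320]=crop(s,165,145,80,60,4);H[355:595,330:570]=crop(s,320,150,60,60,4);H[355:589,575:785]=crop(t,150,222,35,39,6)
cv2.imwrite("pics/c3.png",H)
r=(295,195,360,245)
try: print(tops(t,"top",dict(red=r,blue=r,green=r),dict(red=.101,blue=.101,green=.101)))
except Exception as e: print(e)
E
```

```text
t 6.70 pos [0.4938 0.2406 0.1624] yaw -23.89 tilt -1.0 q6 0.67 F [0.36 0.87 0.31] w 0.0869
tool move [ 0.0213 -0.0147  0.0324] spin 0.1
{'red': array([ 546. , -220.9,   30.6,   48.3,   82.3]), 'blue': array([ 543.2, -252. ,   26.2,   47. ,   82.4]), 'green': array([ 555. , -155.8,   25.7,   47.5,   82.1])}
```

View pics/c3.png

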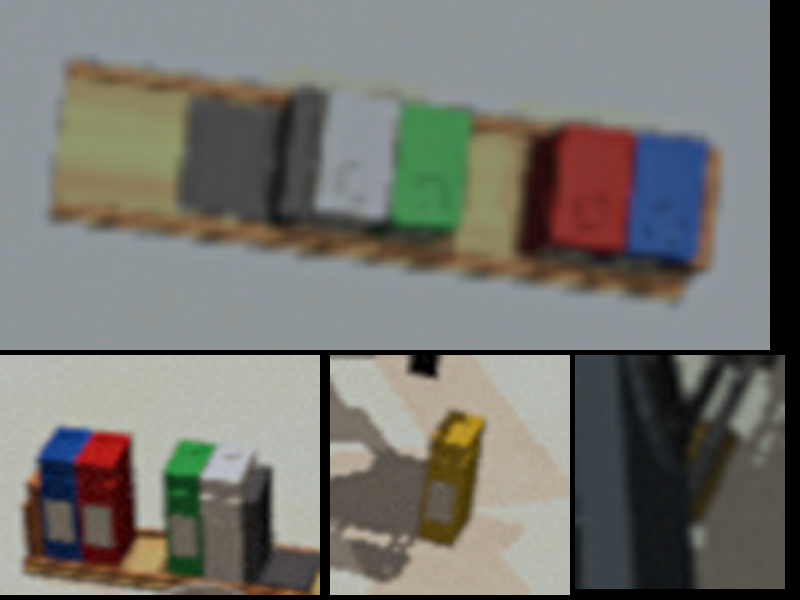

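The slot is open: red's right edge is at about crop x 133 and green's left edge at 165 in the scene view. The yellow box hasn't moved. I'll settle over yellow.

{"method": "servo_tool", "body": {
  "moves": "0.01 -0.01 0.01 0 0.087; 0.02 -0.014 0.032 0 0.087; 0.02 -0.014 0.032 0 0.087; 0.02 -0.014 0.032 0 0.087"
}}

```text
time: 7.13
position: [0.4895, 0.2609, 0.1296]
tool_rot: [0.838, 0.545, -0.002, -0.0]
ft_force: [0.7, 0.1, 0.1]
grip_width: 0.0865
grip_force: 0.0
```

```bash
python3 go.py .490 .2645 .045 -24
```

```text
t 7.13 pos [0.4895 0.2609 0.1296] yaw -23.94 tilt -1.0 q6 0.71 F [0.69 0.06 0.13] w 0.0865
tool move [ 0.0037 -0.0008  0.0846] spin 0.1
```

{"method": "servo_tool", "body": {
  "moves": "0.004 -0.001 0.03 0 0.087; 0.004 -0.001 0.065 0 0.087; 0.004 -0.001 0.085 0 0.07; 0.004 -0.001 0.085 0 0.045; 0.004 -0.001 0.085 0 0.045; 0.004 -0.001 0.085 0 0.045; 0.004 -0.001 0.085 0 0.045; 0.004 -0.001 0.085 0 0.045; 0.004 -0.001 0.085 0 0.045; 0.004 -0.001 0.085 0 0.045",
  "grip_force": 20
}}

```text
time: 7.97
position: [0.4922, 0.2659, 0.047]
tool_rot: [0.839, 0.545, 0.001, 0.0]
ft_force: [-0.2, -0.7, 7.3]
grip_width: 0.0502
grip_force: 20.0
```

{"method": "servo_tool", "body": {
  "moves": "0 0 0 0 0.045; 0 0 0 0 0.045; 0 0 0 0 0.045; 0 0 0 0 0.045; 0 0 0 0 0.045"
}}

```text
time: 8.38
position: [0.4922, 0.2659, 0.047]
tool_rot: [0.839, 0.545, 0.001, 0.0]
ft_force: [0.1, -0.5, 7.2]
grip_width: 0.05
grip_force: 20.0
```

```bash
python3 go.py .490 .2645 .045 -24
```

```text
t 8.38 pos [0.4922 0.2659 0.047 ] yaw -23.97 tilt -1.0 q6 0.71 F [ 0.06 -0.48  7.18] w 0.0500
tool move [-0.0022 -0.0015  0.002 ] spin 0.0
```

Gripped at TCP z 0.047, so the seated height in the tray should be about 0.053. Lifting.

{"method": "servo_tool", "body": {
  "moves": "0 0 -0.02 0 0.045; 0 0 -0.05 0 0.045; 0 0 -0.09 0 0.045; 0 0 -0.13 0 0.045; 0 0 -0.135 0 0.045"
}}

```text
time: 8.8
position: [0.4953, 0.2672, 0.1875]
tool_rot: [0.838, 0.545, 0.007, 0.002]
ft_force: [1.5, 0.3, -0.4]
grip_width: 0.0501
grip_force: 20.0
```

```bash
python3 go.py .5506 -.189 .18 -7.25
```

```text
t 8.80 pos [0.4953 0.2672 0.1875] yaw -23.96 tilt -0.9999 q6 0.71 F [ 1.49  0.27 -0.42] w 0.0501
tool move [-0.3945  0.2357  0.0063] spin -16.7
```

{"method": "servo_tool", "body": {
  "moves": "-0.03 0.018 0 -1 0.045; -0.064 0.038 0 -3 0.045; -0.098 0.058 0 -6 0.045; -0.132 0.079 0 -9 0.045; -0.166 0.099 0 -12 0.045; -0.2 0.119 0 -15 0.045; -0.234 0.14 0 -16.7 0.045; -0.268 0.16 0 -16.7 0.045; -0.302 0.18 0 -16.7 0.045; -0.33 0.197 0 -16.7 0.045"
}}

```text
time: 9.63
position: [0.5367, -0.1185, 0.1801]
tool_rot: [0.751, 0.66, -0.0, -0.0]
ft_force: [0.6, 0.9, -1.5]
grip_width: 0.0498
grip_force: 20.0
```

```bash
python3 go.py .5506 -.189 .17 -7.25
```

```text
t 9.63 pos [ 0.5367 -0.1185  0.1801] yaw -7.34 tilt -1.0 q6 -0.29 F [ 0.61  0.9  -1.49] w 0.0498
tool move [-0.0681  0.0228  0.0101] spin -0.1
```

{"method": "servo_tool", "body": {
  "moves": "-0.025 0.008 0 0 0.045; -0.05 0.016 0 0 0.045; -0.068 0.022 0 0 0.045; -0.068 0.022 0.01 0 0.045; -0.068 0.022 0.01 0 0.045; -0.068 0.022 0.01 0 0.045"
}}

```text
time: 10.13
position: [0.5487, -0.1848, 0.1691]
tool_rot: [0.751, 0.661, -0.001, -0.002]
ft_force: [-0.4, -0.0, -1.6]
grip_width: 0.05
grip_force: 20.0
```

```bash
python3 go.py .5506 -.189 .16 -7.25; python3 - <<'E'
from h import *
s=cams.camera("scene")
cv2.imwrite("pics/s4.png",s);cv2.imwrite("pics/c4.png",crop(s,165,110,80,90,6.6))
E
```

```text
t 10.13 pos [ 0.5487 -0.1848  0.1691] yaw -7.28 tilt -1.0 q6 -0.39 F [-0.44 -0.01 -1.59] w 0.0500
tool move [-0.004   0.0024  0.0091] spin -0.0
```

View pics/c4.png

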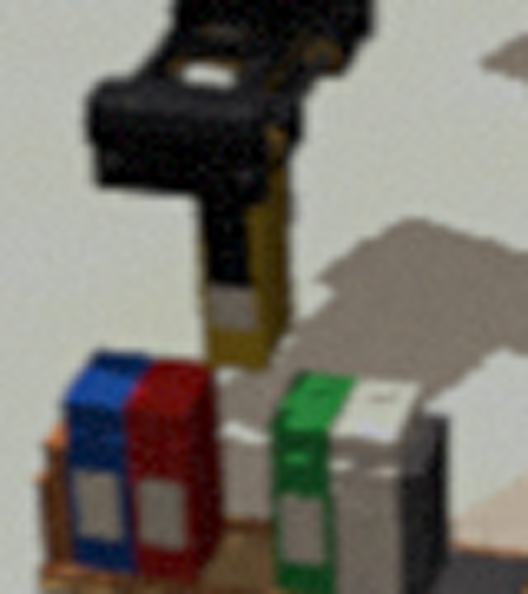

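Yellow hangs with its bottom front edge at crop x≈208–268, y≈362. Red's front face spans about 130–190 (its side face out to 220) and green's 275–332. I'll compare these with projections.

```bash
python3 - <<'E'
from h import *
a=np.radians(-7.27);ex=np.array([np.cos(a),np.sin(a),0]);ey=np.array([-np.sin(a),np.cos(a),0])
f=lambda c,z,dy:np.r_[c,z]+.025*ex+dy*ey
P=[f(c,z,d) for c,z in (((.5487,-.1848),.122),((.546,-.2223),.101),((.5550,-.1557),.101),((.546,-.2223),.05),((.5550,-.1557),.05)) for d in(-.015,.015)]
print(((proj("scene",P)+.5-[165,110])*6.6).round(0))
s=cv2.imread("pics/s4.png")
# precise edges in scene: row profiles through yellow bottom & red/green front faces
hsv=cv2.cvtColor(s,cv2.COLOR_BGR2HSV)
for v in (161,163,173,186,190): print(v,[tuple(int(q) for q in hsv[v,u]) for u in range(183,217)])
E
```

```text
[[207. 373.]
 [272. 380.]
 [128. 406.]
 [192. 414.]
 [272. 424.]
 [337. 431.]
 [136. 502.]
 [199. 510.]
 [277. 520.]
 [340. 528.]]
161 [(30, 21, 193), (35, 17, 190), (36, 20, 192), (36, 20, 189), (39, 17, 192), (36, 19, 190), (34, 19, 188), (36, 19, 187), (32, 20, 187), (39, 21, 190), (39, 19, 190), (37, 18, 186), (30, 34, 150), (20, 109, 108), (22, 222, 84), (22, 225, 85), (22, 225, 85), (22, 209, 88), (22, 208, 87), (24, 231, 85), (23, 222, 86), (22, 233, 82), (20, 220, 73), (22, 170, 60), (21, 57, 94), (25, 23, 136), (28, 28, 137), (18, 40, 128), (17, 38, 121), (16, 44, 122), (16, 46, 121), (17, 47, 124), (15, 37, 123), (18, 41, 124)]
163 [(108, 44, 115), (108, 37, 117), (107, 44, 121), (104, 38, 126), (97, 16, 145), (43, 11, 160), (33, 17, 164), (36, 21, 167), (35, 25, 175), (32, 22, 177), (34, 20, 182), (33, 17, 176), (24, 36, 150), (22, 101, 106), (23, 218, 83), (22, 219, 85), (23, 209, 84), (22, 225, 85), (23, 209, 88), (23, 219, 85), (23, 237, 84), (22, 215, 83), (21, 158, 79), (23, 78, 91), (22, 49, 114), (18, 40, 126), (17, 45, 120), (18, 38, 120), (16, 44, 122), (16, 45, 1
[... 875 characters left out ...]
4), (20, 38, 121), (15, 41, 123), (19, 39, 105), (46, 47, 81), (40, 47, 82), (21, 45, 97), (19, 35, 101), (19, 44, 99), (18, 43, 100), (21, 44, 99), (43, 56, 87), (53, 98, 70), (50, 61, 75), (16, 38, 102)]
190 [(120, 22, 70), (125, 94, 49), (173, 125, 59), (6, 69, 89), (20, 47, 97), (18, 44, 98), (17, 38, 94), (21, 38, 95), (15, 42, 98), (9, 81, 88), (2, 152, 77), (2, 251, 59), (0, 255, 47), (0, 255, 43), (0, 238, 45), (6, 195, 55), (12, 158, 68), (13, 149, 77), (14, 148, 76), (15, 171, 70), (13, 157, 73), (11, 158, 76), (15, 159, 69), (34, 127, 54), (47, 67, 76), (26, 40, 96), (17, 40, 102), (20, 48, 106), (18, 41, 106), (18, 46, 100), (34, 46, 88), (53, 78, 69), (55, 65, 71), (27, 31, 91)]
```

Yellow's edges match the projection within about 1 mm, so it's centred on the TCP. I'll align and lower to part depth.

{"method": "servo_tool", "body": {
  "moves": "-0.0042 0.0025 0 0 0.045; -0.0042 0.0025 0.005 0 0.045; -0.0042 0.0025 0.01 0 0.045; -0.0042 0.0025 0.01 0 0.045; -0.0042 0.0025 0.01 0 0.045"
}}

```text
time: 10.6
position: [0.5519, -0.1901, 0.16]
tool_rot: [0.75, 0.661, -0.0, -0.001]
ft_force: [-0.2, 0.1, -1.1]
grip_width: 0.0497
grip_force: 20.0
```

```bash
python3 go.py .5506 -.189 .06 -7.25
```

```text
t 10.60 pos [ 0.5519 -0.1901  0.16  ] yaw -7.26 tilt -1.0 q6 -0.40 F [-0.15  0.14 -1.13] w 0.0497
tool move [ 0.0008 -0.0013  0.1   ] spin -0.0
```

{"method": "servo_tool", "body": {
  "moves": "0.0008 -0.0008 0.01 0 0.045; 0.0008 -0.0008 0.02 0 0.045; 0.0008 -0.0008 0.032 0 0.045; 0.0008 -0.0008 0.044 0 0.045; 0.0008 -0.0008 0.055 0 0.045; 0.0008 -0.0008 0.065 0 0.045; 0.0008 -0.0008 0.075 0 0.045; 0.0008 -0.0008 0.083 0 0.045; 0.0008 -0.0008 0.088 0 0.045; 0.0008 -0.0008 0.09 0 0.045"
}}

```text
time: 11.43
position: [0.5512, -0.1895, 0.0695]
tool_rot: [0.751, 0.661, -0.0, -0.001]
ft_force: [0.2, 0.0, -2.4]
grip_width: 0.05
grip_force: 20.0
```

```bash
python3 go.py .5511 -.189 .053 -7.25;python3 - <<'E'
from h import *
s=cams.camera("scene")
cv2.imwrite("pics/c5.png",crop(s,165,130,80,80,7))
E
```

```text
t 11.43 pos [ 0.5512 -0.1895  0.0695] yaw -7.28 tilt -1.0 q6 -0.40 F [ 0.23  0.01 -2.41] w 0.0500
tool move [ 0.0005 -0.0001  0.0165] spin -0.0
```

View pics/c5.png

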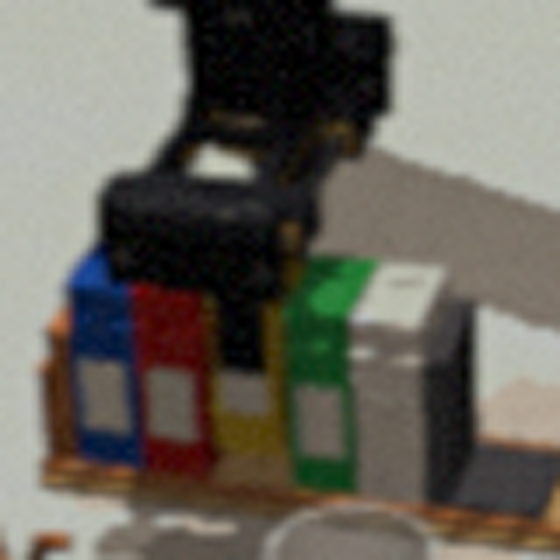

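Yellow (crop x 210–285) sits in the slot with gaps to red and green and no contact force; its foot is at y≈450, about 16 mm up. I'll lower it slowly.

{"method": "servo_tool", "body": {
  "moves": "0 0 0.004 0 0.045; 0 0 0.008 0 0.045; 0 0 0.011 0 0.045; 0 0 0.013 0 0.045; 0 0 0.014 0 0.045; 0 0 0.015 0 0.045; 0 0 0.0155 0 0.045; 0 0 0.0155 0 0.045"
}}

```text
time: 12.15
position: [0.5516, -0.1898, 0.0551]
tool_rot: [0.751, 0.661, -0.0, 0.0]
ft_force: [-0.5, -0.0, -2.5]
grip_width: 0.05
grip_force: 20.0
```

{"method": "servo_tool", "body": {
  "moves": "0 0 0.0005 0 0.045; 0 0 0.001 0 0.045; 0 0 0.0015 0 0.045; 0 0 0.002 0 0.045; 0 0 0.0025 0 0.045; 0 0 0.0025 0 0.045"
}}

```text
time: 12.65
position: [0.5516, -0.1898, 0.0531]
tool_rot: [0.751, 0.661, 0.0, 0.0]
ft_force: [-2.0, -0.3, 4.2]
grip_width: 0.05
grip_force: 20.0
```

It's seated at z 0.053 with a gentle +4 N. Releasing and going up.

{"method": "servo_tool", "body": {
  "moves": "0 0 -0.0005 0 0.052; 0 0 -0.0005 0 0.06; 0 0 -0.0005 0 0.08; 0 0 -0.0005 0 0.08; 0 0 -0.0005 0 0.08; 0 0 -0.02 0 0.08; 0 0 -0.05 0 0.08; 0 0 -0.08 0 0.08; 0 0 -0.11 0 0.08; 0 0 -0.11 0 0.06"
}}

```text
time: 13.48
position: [0.5552, -0.1916, 0.1684]
tool_rot: [0.751, 0.661, 0.002, 0.006]
ft_force: [1.2, -0.2, 0.8]
grip_width: 0.0777
grip_force: 0.0
```

```bash
python3 - <<'E'
from h import *
s=cams.camera("scene")
a=np.radians(-7.27);ey=np.array([-np.sin(a),np.cos(a)])
# bookend plate outer face now: row length from blue centre: blue -15 edge, 158 to inner face, +12 plate
blue=np.array([.5434,-.2523]);
print("outer face",blue+ey*(-.015+.158+.012),"inner",blue+ey*.143)
H=np.zeros((600,800,3),np.uint8);H[:560,:560]=crop(s,165,130,80,80,7);cv2.imwrite("pics/c6.png",H)
E
python3 go.py .567 -.075 .16 -7.25
```

```text
outer face [ 0.56301451 -0.09854607] inner [ 0.56149597 -0.1104496 ]
t 13.53 pos [ 0.5539 -0.191   0.166 ] yaw -7.28 tilt -1.0 q6 -0.40 F [-0.01 -0.62 -0.77] w 0.0749
tool move [ 0.1167 -0.0017  0.0056] spin -0.0
```

View pics/c6.png

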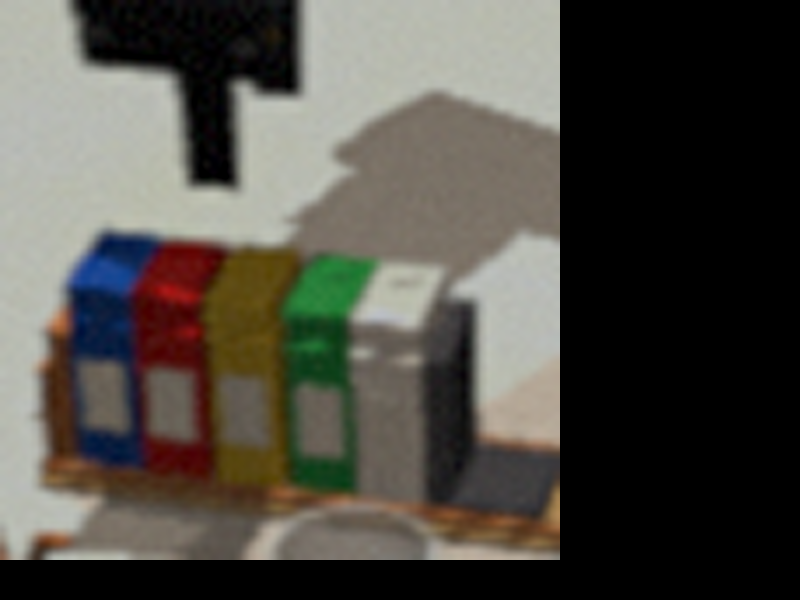

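The picture shows yellow upright between red and green, its top level with the rest; row order blue, red, yellow, green, white. Next I'll go behind the bookend with the fingers shut.

{"method": "servo_tool", "body": {
  "moves": "0.04 0 0 0 0.03; 0.08 0 0 0 0; 0.115 0 0 0 0; 0.118 0 0 0 0; 0.118 0 0 0 0; 0.118 0 0.03 0 0; 0.118 0 0.06 0 0; 0.118 0 0.09 0 0; 0.118 0 0.108 0 0; 0.118 0 0.108 0 0"
}}

```text
time: 14.37
position: [0.5631, -0.0733, 0.0499]
tool_rot: [0.751, 0.66, -0.003, -0.004]
ft_force: [-1.0, 0.6, 0.2]
grip_width: 0.0109
grip_force: 0.0
```

```bash
python3 go.py .5645 -.0870 .055 -7.25
```

```text
t 14.37 pos [ 0.5631 -0.0733  0.0499] yaw -7.37 tilt -1.0 q6 -0.20 F [-1.    0.57  0.17] w 0.0109
tool move [-0.0134  0.0031 -0.0051] spin -0.1
```

{"method": "servo_tool", "body": {
  "moves": "0 0.002 -0.005 0 0; 0 0.003 -0.005 0 0; -0.002 0.003 -0.005 0 0; -0.004 0.003 -0.005 0 0; -0.006 0.003 -0.005 0 0; -0.008 0.003 -0.005 0 0; -0.01 0.003 -0.005 0 0; -0.01 0.003 -0.005 0 0"
}}

```text
time: 15.03
position: [0.5683, -0.0835, 0.0598]
tool_rot: [0.751, 0.661, 0.0, 0.0]
ft_force: [-1.0, 0.3, -0.6]
grip_width: 0.0006
grip_force: 0.0
```

{"method": "servo_tool", "body": {
  "moves": "-0.001 0 0 0 0; -0.002 0 0 0 0; -0.003 0 0 0 0; -0.004 0 0 0 0; -0.004 0 0 0 0"
}}

```text
time: 15.45
position: [0.5677, -0.0871, 0.0595]
tool_rot: [0.751, 0.661, -0.0, -0.0]
ft_force: [0.1, -0.7, -0.1]
grip_width: 0.0002
grip_force: 0.0
```

{"method": "servo_tool", "body": {
  "moves": "-0.0007 -0.001 0.003 0 0; -0.0014 -0.002 0.005 0 0; -0.002 -0.003 0.005 0 0; -0.0027 -0.003 0.005 0 0; -0.0034 -0.003 0.005 0 0; -0.004 -0.003 0.005 0 0; -0.004 -0.003 0.005 0 0"
}}

```text
time: 16.03
position: [0.564, -0.0897, 0.0544]
tool_rot: [0.751, 0.66, 0.0, -0.001]
ft_force: [0.6, 3.5, -0.9]
grip_width: 0.0004
grip_force: 2.1
```

Contact with the plate, at its stop position, is at TCP y≈-0.0897. Row snug is expected near y≈-0.0976, with the 3 mm press near -0.1006.

{"method": "servo_tool", "body": {
  "moves": "-0.001 0 0 0 0; -0.002 0 0 0 0; -0.003 0 0 0 0; -0.004 0 0 0 0; -0.005 0 0 0 0; -0.006 0 0 0 0; -0.006 0 0 0 0"
}}

```text
time: 16.62
position: [0.5634, -0.0942, 0.0544]
tool_rot: [0.751, 0.66, 0.001, -0.001]
ft_force: [2.0, 9.7, -1.1]
grip_width: 0.0006
grip_force: 4.5
```

{"method": "servo_tool", "body": {
  "moves": "-0.0005 0 0 0 0; -0.001 0 0 0 0; -0.0015 0 0 0 0; -0.002 0 0 0 0; -0.002 0 0 0 0; -0.002 0 0 0 0"
}}

```text
time: 17.12
position: [0.5632, -0.0957, 0.0544]
tool_rot: [0.751, 0.66, 0.001, -0.002]
ft_force: [2.7, 10.4, -0.7]
grip_width: 0.0003
grip_force: 5.2
```

{"method": "servo_tool", "body": {
  "moves": "-0.0005 0 0 0 0; -0.001 0 0 0 0; -0.0015 0 0 0 0; -0.0015 0 0 0 0; -0.0015 0 0 0 0"
}}

```text
time: 17.53
position: [0.563, -0.0971, 0.0544]
tool_rot: [0.751, 0.66, 0.001, -0.002]
ft_force: [2.9, 10.4, 0.4]
grip_width: 0.0005
grip_force: 5.3
```

{"method": "servo_tool", "body": {
  "moves": "-0.0005 0 0 0 0; -0.001 0 0 0 0; -0.001 0 0 0 0; -0.001 0 0 0 0"
}}

```text
time: 17.87
position: [0.5629, -0.0976, 0.0544]
tool_rot: [0.751, 0.66, 0.002, -0.002]
ft_force: [2.5, 12.1, -0.3]
grip_width: 0.0005
grip_force: 6.1
```

{"method": "servo_tool", "body": {
  "moves": "-0.0005 0 0 0 0; -0.001 0 0 0 0; -0.001 0 0 0 0; -0.001 0 0 0 0"
}}

```text
time: 18.2
position: [0.5629, -0.0979, 0.0544]
tool_rot: [0.751, 0.66, 0.002, -0.002]
ft_force: [4.3, 14.5, -0.4]
grip_width: 0.0003
grip_force: 7.3
```

```bash
python3 go.py .563 -.1006 .0544 -7.25
```

```text
t 18.20 pos [ 0.5629 -0.0979  0.0544] yaw -7.40 tilt -1.0 q6 -0.25 F [ 4.29 14.5  -0.42] w 0.0003
tool move [-0.0027  0.0005  0.    ] spin -0.1
```

The force rises exactly at the predicted snug point (-0.0977). Now 3 mm more.

{"method": "servo_tool", "body": {
  "moves": "-0.0005 0 0 0 0; -0.001 0 0 0 0; -0.001 0 0 0 0; -0.001 0 0 0 0"
}}

```text
time: 18.53
position: [0.5628, -0.0985, 0.0544]
tool_rot: [0.751, 0.66, 0.002, -0.002]
ft_force: [3.7, 15.6, -0.9]
grip_width: 0.0003
grip_force: 7.9
```

{"method": "servo_tool", "body": {
  "moves": "-0.0005 0 0 0 0; -0.001 0 0 0 0; -0.001 0 0 0 0; -0.001 0 0 0 0"
}}

```text
time: 18.87
position: [0.5627, -0.0992, 0.0545]
tool_rot: [0.751, 0.66, 0.002, -0.002]
ft_force: [4.7, 16.8, -0.1]
grip_width: 0.0007
grip_force: 8.4
```

{"method": "servo_tool", "body": {
  "moves": "-0.0005 0 0 0 0; -0.001 0 0 0 0; -0.001 0 0 0 0; -0.001 0 0 0 0"
}}

```text
time: 19.2
position: [0.5626, -0.0998, 0.0544]
tool_rot: [0.751, 0.66, 0.002, -0.003]
ft_force: [5.1, 17.2, 0.5]
grip_width: 0.0004
grip_force: 8.9
```

The slope is about 1.4 N/mm, so the spring is engaged at roughly 1.9 mm. About 1.1 mm to go.

{"method": "servo_tool", "body": {
  "moves": "-0.0005 0 0 0 0; -0.001 0 0 0 0; -0.0015 0 0 0 0; -0.0015 0 0 0 0; -0.0015 0 0 0 0"
}}

```text
time: 19.62
position: [0.5625, -0.1008, 0.0545]
tool_rot: [0.751, 0.66, 0.003, -0.003]
ft_force: [4.6, 19.1, 0.5]
grip_width: 0.0006
grip_force: 9.7
```

```bash
python3 go.py .5625 -.1009 .0544 -7.25
```

```text
t 19.62 pos [ 0.5625 -0.1008  0.0545] yaw -7.44 tilt -1.0 q6 -0.26 F [ 4.64 19.15  0.5 ] w 0.0006
tool move [-0.0001  0.      0.0001] spin -0.2
```

Pressed by about 3 mm. I'll back off gently, then up and away.

{"method": "servo_tool", "body": {
  "moves": "0.002 0 0 0 0; 0.004 0 0 0 0; 0.006 0 0 0 0; 0.009 0 0 0 0; 0.014 0 0 0 0; 0.022 0 0 0 0; 0.03 0 -0.02 0 0; 0.03 0 -0.06 0 0; 0.03 0 -0.1 0 0; 0.03 0 -0.14 0 0"
}}

```text
time: 20.45
position: [0.5655, -0.0761, 0.1957]
tool_rot: [0.751, 0.661, -0.0, -0.001]
ft_force: [1.1, -0.8, 0.3]
grip_width: 0.0003
grip_force: 0.0
```

{"method": "servo_tool", "body": {
  "moves": "0.03 0 0 0 0; 0.07 0 0 0 0; 0.11 0 0 0 0; 0.15 0 0 0 0; 0.18 0 0 0 0; 0.19 0 0 0 0; 0.19 0 0 0 0; 0.19 0 0 0 0"
}}

```text
time: 21.12
position: [0.5899, 0.1117, 0.1944]
tool_rot: [0.75, 0.661, -0.0, 0.0]
ft_force: [-0.3, -0.2, 0.9]
grip_width: 0.0003
grip_force: 0.0
```

```bash
python3 - <<'E'
from h import *
t=cams.camera("top");s=cams.camera("scene");H=np.zeros((600,800,3),np.uint8)
H[:350,:770]=crop(t,250,192,110,50,7);H[355:595,:360]=crop(s,165,145,90,60,4)
H[355:595,370:690]=crop(s,140,150,160,120,2)
cv2.imwrite("pics/c7.png",H);cv2.imwrite("pics/t7.png",t)
r=(295,195,360,245)
print(tops(t,"top",dict(red=r,blue=r,green=r),dict(red=.101,blue=.101,green=.101)))
E
```

```text
{'red': array([ 545.4, -226.1,   26.9,   48.2,   82.2]), 'blue': array([ 542.7, -255.5,   26. ,   47.1,   82.2]), 'green': array([ 553.3, -166.9,   27.6,   47.5,   81.5])}
```

View pics/c7.png

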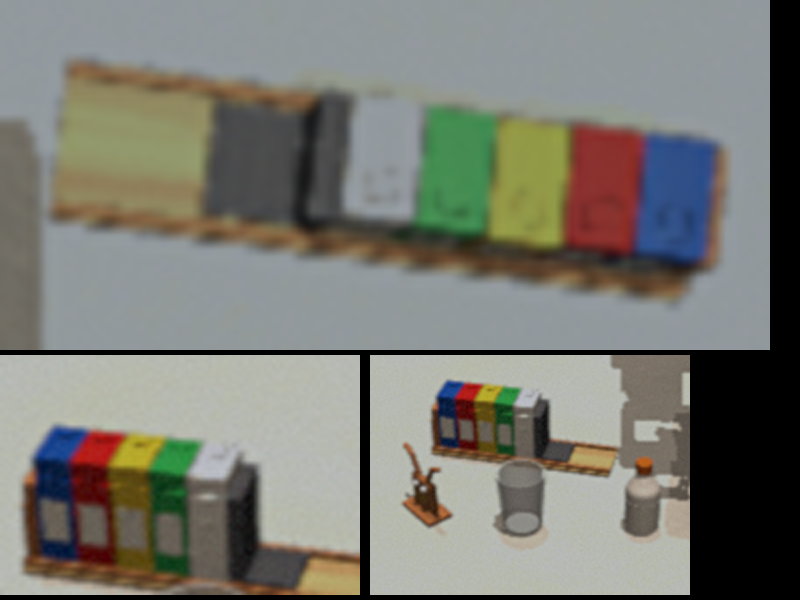

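The final picture shows a snug, upright row in the order blue, red, yellow, green, white, bookend. Blue has shifted about 3.2 mm towards the end plate, and the bystanders haven't moved.

```bash
python3 -c "
from rig import job
print(job.hand_in())"
```

```text
the job is handed in; nothing more can be done
None
```

The job is handed in: the yellow box stands upright between red and green, the row is snug against the bookend, and the end plate is pressed in by about 3 mm (peak push about 20 N).

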